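# Load two test bars into a spring-loaded magazine

## Task

Load the two terracotta test bars into the spring-loaded magazine, ledges down and one at a time: set a bar in the mouth of the magazine, push it down until both brass lips have snapped shut over its end ledges, let it rise against the lips, then push the second one in on top of it. Leave both bars held under the lips and level, and do not push about the plaster boot, the two cups, the white tile or the steel bowl.

Things in the scene. Friction and masses are not known exactly. Their poses are not given: they have to be found in the camera images.
- bar_a_center (a point): unglazed terracotta test bar, lying flat with its right side up: 110 mm long (its x), 46 mm wide (y), 28 mm tall (z). Its middle 86 mm is full height; at each end a ledge 12 mm long and only 11 mm tall sticks out along the bottom. The point is the bar's centre, 14 mm above its underside. About 0.2 kg. It is the same either way round (half turn). Start yaw within 0.4 rad of the world x axis.
- bar_b_center (a point): unglazed terracotta test bar, lying flat with its right side up: 110 mm long (its x), 46 mm wide (y), 28 mm tall (z). Its middle 86 mm is full height; at each end a ledge 12 mm long and only 11 mm tall sticks out along the bottom. The point is the bar's centre, 14 mm above its underside. About 0.2 kg. It is the same either way round (half turn). Start yaw within 0.4 rad of the world x axis (the second, identical bar).
- magazine: fixed magazine: dark steel base plate 200 x 85 x 12 mm with two upright aluminium end channels (at -x and +x) and a sprung grey platform between. Origin: centre of the base's underside, on the table; x runs from channel to channel, z up; yaw within 0.35 rad. A bar goes in flat, its length along x. Between the channels (|x| under 47 mm) both long sides are open: fingers holding a bar across its width can go down with it.
- mouth (a point): centre of the magazine's mouth, 108 mm above the table, at the top of the channels. The channels guide a bar's ends with 2 mm play each way (114 x 50 mm inside) up to 94 mm above the table; from there to the top they flare outward by 8 mm on each side.
- lip_height (a point): on the magazine's centre line, 68 mm above the table, level with the flat undersides of the two brass lips. Each lip (22 mm wide, one per channel) sticks 6 mm into its channel, top at 83 mm, upper face bevelled. A bar's ledges push the lips aside; once the ledges' tops are below 68 mm the lips spring back over them. Bars in place: newest bar's centre 71 mm, the one beneath 43 mm above the table.
- platform_top (a point): centre of the platform's top (86 x 44 mm), 85 mm above the table when empty. The first bar set in rests on it (bar centre at 99 mm); the second rests on the held first bar, at that same height. From there each bar must be pushed down 28 mm: push 2 to 5 mm further, then let go and it rises against the lips.
- platform (a joint): how far the sprung platform is pressed down (m): 0 empty (its top 85 mm above the table), 0.028 with one bar held, 0.056 with two, stop at 0.063. Spring 6 N at 0 rising to 12 N at the stop; pushing a bar in takes about 5 to 12 N.
- lip_near (a joint): travel of the brass lip at the magazine's -x end (m): 0 sprung fully inward (shut), about 0.004 to 0.006 while a ledge passes it. Spring 0.6 to 1.5 N.
- lip_far (a joint): the same for the lip at the magazine's +x end.
- boot: bystander, leave alone: white plaster football boot about 210 mm long along its y, 75 mm wide, 110 mm tall; origin under its middle.
- cup_a: bystander, leave alone: paper-cup shaped beaker, 80 mm across, 95 mm tall; origin at the centre of its underside.
- cup_b: bystander, leave alone: a second beaker of that size.
- tile: bystander, leave alone: flat square white tile 100 x 100 x 9 mm without ledges; origin at the centre of its underside.
- bowl: bystander, leave alone: steel bowl 140 mm across, 55 mm tall; origin at the centre of its underside.
Mind the look-alikes: they are no part of the job. Leave any black or blue look-alike of the part that bears bar_b_center alone.

How it is judged:
On the way:
1. one bar alone is held in the magazine: under both lips (shut again), risen against them (((x of bar_a_center in the frame of magazine between -0.005 and 0.005 m and y of bar_a_center in the frame of magazine between -0.005 and 0.005 m and z of bar_a_center in the frame of magazine between 0.03 and 0.075 m and angle between bar_a_center's own z axis and vertical below 0.1 rad) or (x of bar_b_center in the frame of magazine between -0.005 and 0.005 m and y of bar_b_center in the frame of magazine between -0.005 and 0.005 m and z of bar_b_center in the frame of magazine between 0.03 and 0.075 m and angle between bar_b_center's own z axis and vertical below 0.1 rad)) and value of joint platform between 0.0245 and 0.0315 m and value of joint each of lip_near, lip_far below 0.002 m), for 0.2 s.
At the end, for the whole second after the job is handed in: Both bars are in the magazine one above the other: centres within 5 mm of its centre line along its x and its y and no higher than 75 mm above the table, within 0.1 rad of level, at rest; the platform pressed down 52.5 to 59.5 mm and both lips shut to within 2 mm (x of bar_a_center in the frame of magazine between -0.005 and 0.005 m and y of bar_a_center in the frame of magazine between -0.005 and 0.005 m and z of bar_a_center in the frame of magazine between 0.03 and 0.075 m and angle between each of bar_a_center, bar_b_center's own z axis and vertical below 0.1 rad and x of bar_b_center in the frame of magazine between -0.005 and 0.005 m and y of bar_b_center in the frame of magazine between -0.005 and 0.005 m and z of bar_b_center in the frame of magazine between 0.03 and 0.075 m and value of joint platform between 0.0525 and 0.0595 m and value of joint each of lip_near, lip_far below 0.002 m and linear speed of each of bar_a, bar_b below 0.02 m/s); the robot touches nothing.
It fails at once if the boot, a cup, the tile or the bowl is moved by more than 40 mm (distance of any of boot, cup_a, cup_b, tile, bowl from where it was at the start of the episode above 0.04 m).
It also fails if it takes over 70 s, if anything falls off the work surface, if the arm or the gripper's body presses on something with over 40 N, if the wrist force passes 120 N, or if a joint passes its speed limit or range.

## Robot

A 7-joint arm with a two-finger parallel gripper is mounted at the origin on the work surface. World frame = base frame: x ahead of the robot, y to its left, z up, the work surface at z = 0. Lengths are in m, angles in rad, forces in N, time in s.
With the tool pointing down it reaches from about 0.425 to 0.95 m from the base axis. Payload 16.7 kg.
Tool frame: the origin (TCP) lies midway between the tips of the shut fingers; the grasp point (between the pads) lies 19 mm behind it; z points along the fingers, y is the direction in which the jaws open and shut (so a half turn about z gives the same grasp; the last joint's range is limited). The gripper opens to 94 mm and grips with 3 to 60 N. Pads are 16 mm wide; open, the fingers measure 119 mm over their backs; the gripper's body (75 mm by 177 mm) begins 78 mm behind the grasp point.
Start: joints at [-1.355, 0.426, 0.074, 1.606, -0.034, 1.111, -0.067], TCP at [0.241, 0.63, 0.205] pointing down, gripper open.
Joint ranges: [-2.85, 2.85], [-0.5, 2.14], [-1.23, 1.37], [0.21, 2.46], [-1.02, 4.16], [0.16, 2.05], [-2.73, 2.73]. Speed limits (rad/s): [1.89, 1.89, 2.39, 2.39, 3.01, 3.01, 3.01].

## Interface

Orientations are given as a unit quaternion [x, y, z, w].
In Python, from cell import env, viewer gives the robot as it stands.
- The arm moves only by the tool send_rows, never from a script. Its argument "deltas" is a list that holds one entry, the list of rows, each a list of 7 numbers: the shift along the tool's x, y, z in mm, then the turn, a rotation vector about the tool's x, y, z in rad, then the opening, from 0 (shut) to 1 (fully open). In form: [[[x, y, z, wx, wy, wz, grip], ...]]. A call has 1 to 10 rows; each row is the pose to reach, as a shift and turn from the pose commanded when the call began, along the tool's axes at that moment; what a row does not reach only later rows make up. A row lasts 1/12 s, in which the tool goes at most 41.7 mm and 7.16 degrees, less where a joint would pass 70% of its speed; a pose out of reach is approached as far as the arm can. A call with a gripper value outside its range is refused whole. The fingers move at their own pace and stop on an object; "force" is the grip in N (left out, the last holds). Time passes only in rows, so rows that repeat a pose let the fingers close. It gives the time, the measured TCP pose, the force and the opening at its end, in the units of the state.
- env.state(): the state, without advancing time (a new reading comes with each control period).
- viewer.camera(name): name is "side" or "top" or "wrist"; returns a dict with "frame" (420x560x3 uint8, red, green, blue), "fx", "fy", "cx", "cy" (pixels), "rvec" (rotation vector, rad) and "tvec" (3), from world to camera coordinates, as OpenCV has them; the wrist camera has in their place "tool_from_camera" (4x4, takes a point from camera to tool coordinates, whose origin is the TCP and whose axes are the flange's). Camera axes: x right, y down, z forward; pixel columns grow to the right and rows downward; lengths in m; the calibration is good to about 2 mm. A picture is of the moment at which its call begins: read the wrist's pose just before it. There is no depth.
- env.hand_in(): hands the job in, once; it reports no verdict.
The state is a dict: "t": time; "joints": joint angles; "qvel": joint speeds; "joint_efforts": joint torques, N m; "position": TCP position; "ee_rot": TCP orientation; "contact_force": force on the tool from outside, world axes, zero at the start; "torque": the same for the moment, N m; "grip_width": finger opening in m.
Only numpy, scipy, OpenCV 4.12 (cv2) and the standard library are available. Lean on these libraries where they do the work, as an engineer would, in place of code of your own. Each camera call takes 0.05 s, during which the arm holds its last target. There are 200 camera calls.

## Working session

There is one attempt and no reset: what is moved stays moved. The work goes in short steps, Python scripts to look and compute and a tool call to move; the robot and the scene stay as the last step left them, time stands still between calls to the robot, and variables do not carry over. Pictures are saved under pics/ and viewed, about 8 in all and at most 12, crops included, and the job is handed in when it is done.

Besides the shell and the picture viewer there is one more tool, called after "Emit:" as name([rows], argument=value, ...), one row to a line, values as JSON. send_rows: Moves the arm, as the interface text tells. Its arguments: {"type":"object","properties":{"deltas":{"type":"array","items":{"type":"array","items":{"type":"array","items":{"type":"number"}}}},"force":{"type":"number"}},"required":["deltas"]}

```bash
mkdir -p pics; ls
python3 - <<'E'
from cell import env, viewer
import cv2,numpy as np
s=env.state(); print({k:np.round(v,4).tolist() for k,v in s.items()})
for n in("top","side"):
    c=viewer.camera(n); cv2.imwrite(f"pics/{n}0.png",c["frame"][:,:,::-1])
    print(n,c["fx"],c["cx"],c["cy"],np.round(c["rvec"],3),np.round(c["tvec"],3))
a=cv2.imread("pics/top0.png");b=cv2.imread("pics/side0.png")
E
```

```text
pics
{'t': 0.0, 'joints': [-1.3545, 0.4267, 0.0739, 1.6066, -0.0341, 1.1108, -0.0671], 'qvel': [-0.0001, -0.0008, -0.0005, -0.0011, -0.001, -0.0002, 0.0008], 'joint_efforts': [0.0009, -93.5825, 3.6665, -45.4198, -0.049, 0.0203, 0.0002], 'position': [0.2413, 0.6299, 0.2048], 'ee_rot': [0.1819, 0.9833, -0.0006, -0.0001], 'contact_force': [0.2927, 0.4871, -0.4456], 'torque': [-0.0464, -0.0068, -0.0426], 'grip_width': 0.0938}
top 404.15408461039584 278.35491901697463 210.2594066814502 [ 2.166 -2.195  0.059] [0.027 0.566 1.091]
side 476.4292358155993 281.941526165696 198.98071721521072 [ 2.363 -0.278  0.128] [-0.531  0.147  1.276]
```

View pics/top0.png

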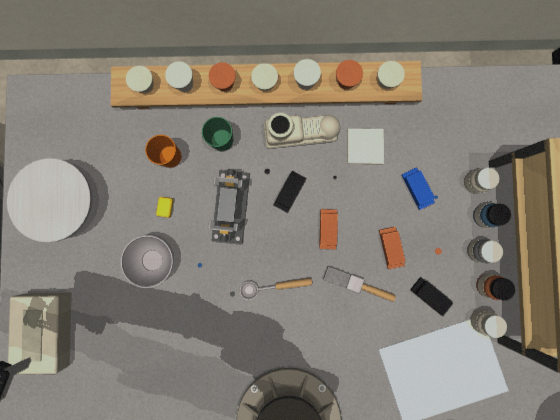

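View pics/side0.png

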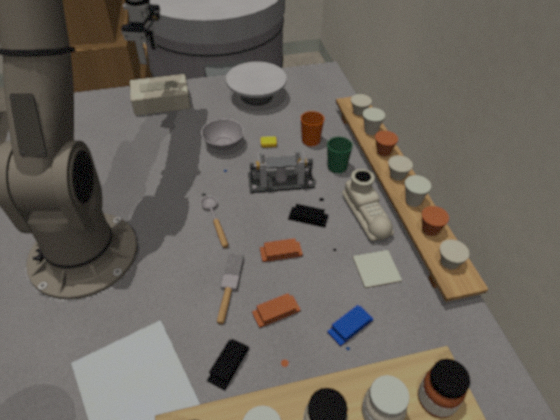

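```bash
cat > h.py <<'E'
import cv2,numpy as np
from scipy.spatial.transform import Rotation as R
from cell import env, viewer
def cam(n):
    s=env.state(); c=viewer.camera(n)
    K=np.array([[c["fx"],0,c["cx"]],[0,c["fy"],c["cy"]],[0,0,1]])
    if n=="wrist":
        T=np.eye(4);T[:3,:3]=R.from_quat(s["ee_rot"]).as_matrix();T[:3,3]=s["position"]
        T=T@np.array(c["tool_from_camera"])
    else:
        T=np.eye(4);T[:3,:3]=cv2.Rodrigues(np.array(c["rvec"],float))[0];T[:3,3]=np.ravel(c["tvec"]);T=np.linalg.inv(T)
    return c["frame"][:,:,::-1].copy(),K,T
def ray(K,T,uv,z):
    uv=np.atleast_2d(np.array(uv,float)); d=np.c_[uv,np.ones(len(uv))]@np.linalg.inv(K).T@T[:3,:3].T
    o=T[:3,3]; return (o+d*((z-o[2])/d[:,2])[:,None])[:,:2]
def red(f):
    h=cv2.cvtColor(f,cv2.COLOR_BGR2HSV)
    return cv2.inRange(h,(2,110,60),(14,255,255))
def yaw(p):  # ordered rect corners -> centre, sizes, yaw of long side
    p=np.asarray(p);(c,wh,_)=cv2.minAreaRect(p.astype(np.float32)*1000)
    b=cv2.boxPoints((c,wh,_));e=[b[1]-b[0],b[2]-b[1]];e=max(e,key=np.linalg.norm)
    a=np.arctan2(e[1],e[0]); return np.round(c,1),np.round(wh,1),round((a+np.pi/2)%np.pi-np.pi/2,3)
def project(K,T,P):
    M=np.linalg.inv(T); p=(np.atleast_2d(P)@M[:3,:3].T+M[:3,3])@K.T; return p[:,:2]/p[:,2:]
E
python3 - <<'E'
from h import *
f,K,T=cam("top"); g,Ks,Ts=cam("side")
print("camtop",T[:3,3].round(3))
for c in cv2.findContours(red(f),0,1)[0]:
    if cv2.contourArea(c)>250:
        p=c[:,0]
        print(p.mean(0).round(), yaw(ray(K,T,p,0.02)))
a=cv2.resize(f[160:255,200:260],None,fx=6,fy=6,interpolation=2)
b=cv2.resize(g[145:200,240:325],None,fx=5,fy=6,interpolation=2)
o=np.zeros((600,800,3),np.uint8);o[:570,:360]=a;o[:330,365:790]=b[:330,:425]
cv2.imwrite("pics/mag.png",o)
E
```

```text
camtop [0.491 0.005 1.127]
[392. 247.] (array([ 460.7, -288.5]), array([108.9,  51. ]), np.float32(0.195))
[328. 229.] (array([ 514. , -117.1]), array([ 46.5, 106.6]), np.float32(-0.02))
[162. 151.] (array([737.5, 336.2]), array([104.1,  84.2]), np.float32(1.258))
[222.  76.] (array([947.4, 174. ]), array([76.5, 77.7]), np.float32(-0.38))
[348.  74.] (array([ 944.2, -183.6]), array([72.7, 83.4]), np.float32(-0.023))
```

View pics/mag.png

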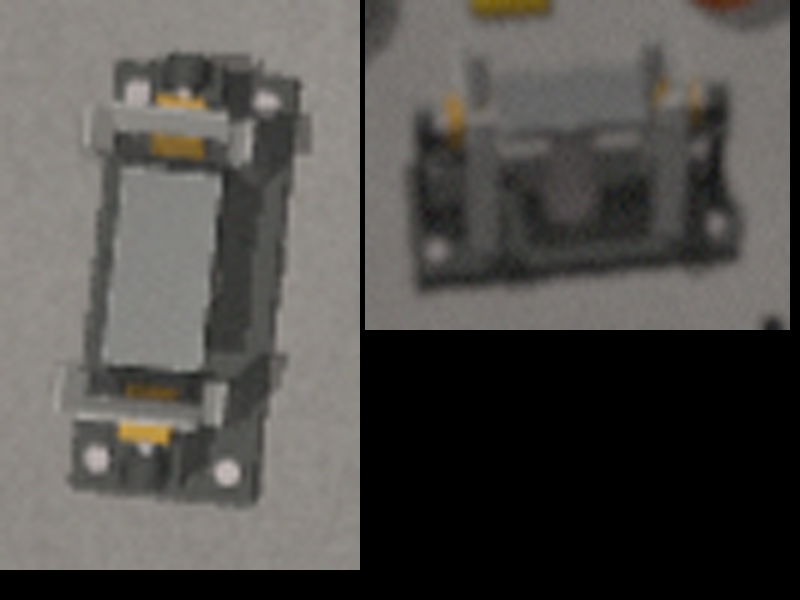

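```bash
cat >> h.py <<'E'
def delta(pos,yw):
    s=env.state(); Rc=R.from_quat(s["ee_rot"])
    d=Rc.inv().apply(np.array(pos)-s["position"])*1000
    c=[(Rc.inv()*R.from_euler("z",yw+k*np.pi)*R.from_euler("x",np.pi)).as_rotvec() for k in(0,1)]
    w=min(c,key=np.linalg.norm); print("delta",d.round(1),w.round(4),"rows",np.linalg.norm(d)/41.7,np.degrees(np.linalg.norm(w))/7.16)
E
python3 - <<'E'
from h import *
f,K,T=cam("top")
u=np.array([(122,168),(222,175),(205,370),(105,365)])/6+[199.5,159.5]
print("plat",yaw(ray(K,T,u,.085)))
u=np.array([(268,100),(137,93),(96,460),(228,474)])/6+[199.5,159.5]
print("screws",yaw(ray(K,T,u,.013)))
w=viewer.camera("wrist"); print(np.round(w["tool_from_camera"],3),w["fx"],w["cx"],w["cy"])
delta([.55,.14,.30],-.07)
E
```

```text
plat (array([578.3, 151.8]), array([43.5, 85.8]), np.float32(-0.089))
screws (array([579.7, 153.4]), array([ 61.1, 173.8]), np.float32(-0.113))
[[ 0.001 -0.97  -0.244  0.069]
 [ 1.     0.001 -0.     0.   ]
 [ 0.    -0.244  0.97  -0.179]
 [ 0.     0.     0.     1.   ]] 353.7548237157017 278.4367700721424 207.32077235137595
delta [-463.6 -347.4  -94.6] [-4.000e-04 -1.000e-04 -2.958e-01] rows 14.076178924281141 2.366984977073062
```

Emit:
send_rows([
  [[-160,-120,-32,0,0,-0.12,1],[-320,-240,-45,0,0,-0.25,1],[-460,-330,-45,0,0,-0.3,1],[-460,-330,-45,0,0,-0.3,1],[-460,-330,-45,0,0,-0.3,1],[-460,-330,-45,0,0,-0.3,1],[-460,-330,-45,0,0,-0.3,1],[-460,-330,-45,0,0,-0.3,1],[-460,-330,-45,0,0,-0.3,1],[-460,-330,-45,0,0,-0.3,1]],
])

```text
t: 1.13
position: [0.4701, 0.2815, 0.2403]
ee_rot: [0.033, 0.999, 0.0, 0.0]
contact_force: [0.4, 1.2, -0.5]
grip_width: 0.0939
```

Run:
```python
from h import *
delta([.579,.152,.24],-.10)
```

```text
delta [-117.1 -122.1    0.3] [0.0005 0.0003 0.0342] rows 4.057093105431694 0.2735250750214095
```

Emit:
send_rows([
  [[-117,-122,0,0,0,0.034,1],[-117,-122,0,0,0,0.034,1],[-117,-122,0,0,0,0.034,1],[-117,-122,0,0,0,0.034,1],[-117,-122,0,0,0,0.034,1],[-117,-122,0,0,0,0.034,1],[-117,-122,0,0,0,0.034,1],[-117,-122,0,0,0,0.034,1]],
])

```text
t: 1.8
position: [0.5775, 0.1551, 0.2398]
ee_rot: [0.049, 0.999, 0.0, -0.0]
contact_force: [-0.3, 0.6, -0.1]
grip_width: 0.0941
```

Run:
```python
from h import *
s=env.state();print(s["position"],s["ee_rot"],s["qvel"].round(3) if hasattr(s["qvel"],"round") else s["qvel"])
f,K,T=cam("wrist"); cv2.imwrite("pics/w0.png",f); np.savez("w0",K=K,T=T)
m=np.array([579,152.5]);y=-.1
for z in(.085,.108,.012): print(z,project(K,T,[(.579,.1525,z)]).round(1))
```

```text
[0.57746409 0.15512574 0.2397642 ] [ 4.91761107e-02  9.98790086e-01  1.56603518e-04 -2.23444622e-04] [-0.009 -0.003  0.     0.002  0.002 -0.001  0.002]
0.085 [[276.  194.7]]
0.108 [[275.9 200. ]]
0.012 [[276.4 181.6]]
```

View pics/w0.png

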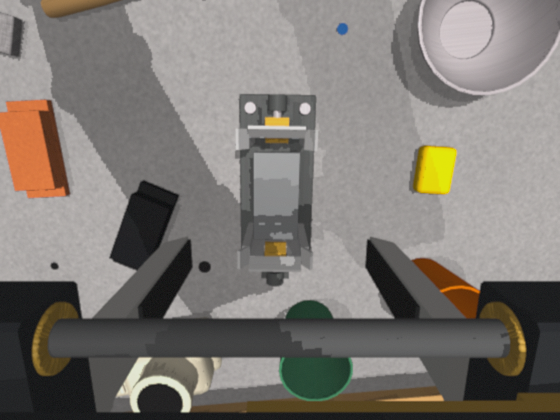

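Run:
```python
import cv2
f=cv2.imread("pics/w0.png")[88:290,228:328]
f=cv2.convertScaleAbs(f,alpha=1.5)
o=cv2.resize(cv2.rotate(f,cv2.ROTATE_90_COUNTERCLOCKWISE),None,fx=3.95,fy=5.5,interpolation=cv2.INTER_CUBIC)
cv2.imwrite("pics/w0c.png",o);print(o.shape)
```

```text
(550, 798, 3)
```

View pics/w0c.png

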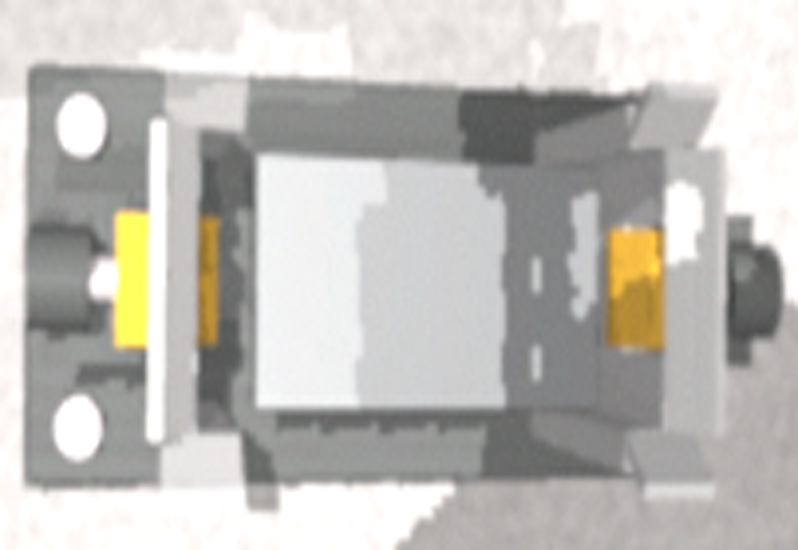

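Run:
```python
from h import *
d=np.load("w0.npz");K,T=d["K"],d["T"]
def px(L): return [(228+99-((Y+.5)/5.5-.5), 88+(X+.5)/3.95-.5) for X,Y in L]
def show(n,L,z): print(n,(ray(K,T,px(L),z)*1000).round(1).tolist())
show("plat",[(257,152),(257,408),(480,163),(480,409),(598,167),(598,408)],.085)
show("flare near out/in, far",[(150,118),(150,442),(165,118),(165,442),(722,150),(722,432),(664,150),(664,428)],.108)
show("screws",[(81,126),(79,428)],.0135)
show("base corners",[(32,68),(28,484)],.012)
show("lips near/far",[(201,210),(201,347),(218,212),(218,347)],.083)
show("lipfar",[(608,230),(608,348)],.083)
```

```text
plat [[541.2, 178.6], [536.9, 135.3], [595.4, 172.2], [591.1, 128.8], [625.9, 168.9], [621.6, 125.5]]
flare near out/in, far [[516.5, 184.6], [511.6, 134.4], [519.7, 184.4], [514.7, 134.1], [649.3, 168.6], [644.6, 120.3], [634.5, 169.8], [629.9, 122.7]]
screws [[500.1, 191.5], [493.7, 131.2]]
base corners [[488.1, 204.1], [479.0, 121.6]]
lips near/far [[527.3, 170.0], [525.1, 146.9], [531.2, 169.3], [529.0, 146.5]]
lipfar [[628.1, 157.2], [626.0, 135.8]]
```

Run:
```python
from h import *
delta([.500,-.117,.20],-.02)
```

```text
delta [  50.4 -278.6   39.8] [ 0.0004 -0.0003 -0.0779] rows 6.85657107761561 0.6232224375887093
```

Emit:
send_rows([
  [[50,-278,40,0,0,-0.08,1],[50,-278,40,0,0,-0.08,1],[50,-278,40,0,0,-0.08,1],[50,-278,40,0,0,-0.08,1],[50,-278,40,0,0,-0.08,1],[50,-278,40,0,0,-0.08,1],[50,-278,40,0,0,-0.08,1],[50,-278,40,0,0,-0.08,1],[50,-278,40,0,0,-0.08,1],[50,-278,40,0,0,-0.08,1]],
])

```text
t: 2.68
position: [0.5009, -0.1163, 0.2001]
ee_rot: [0.009, 1.0, 0.0, 0.0]
contact_force: [0.2, -0.0, -0.4]
grip_width: 0.0941
```

```bash
cat >> h.py <<'E'
def bars():
    f,K,T=cam("wrist")
    for c in cv2.findContours(red(f),0,1)[0]:
        if cv2.contourArea(c)>2000:
            p=c[:,0]; print("bar px",p.min(0),p.max(0),"z.011",yaw(ray(K,T,p,.011)),"z.0",yaw(ray(K,T,p,0.)),"z.028",yaw(ray(K,T,p,.028)))
    return f
E
python3 - <<'E'
from h import *
f=bars(); cv2.imwrite("pics/w1.png",f)
print(env.state()["position"])
E
```

```text
bar px [256 148] [301 248] z.011 (array([ 515.5, -117. ]), array([ 47.4, 109.3]), np.float32(-0.033)) z.0 (array([ 518., -117.]), array([ 48.8, 112.6]), np.float32(-0.033)) z.028 (array([ 511.6, -116.9]), array([ 45.2, 104.3]), np.float32(-0.033))
bar px [65 94] [148 206] z.011 (array([ 462.7, -293.4]), array([109. ,  57.8]), np.float32(0.2)) z.0 (array([ 463.7, -298.8]), array([112.2,  59.5]), np.float32(0.2)) z.028 (array([ 461.3, -285.2]), array([103.9,  55.1]), np.float32(0.2))
[ 0.50114642 -0.11595023  0.20004964]
```

View pics/w1.png

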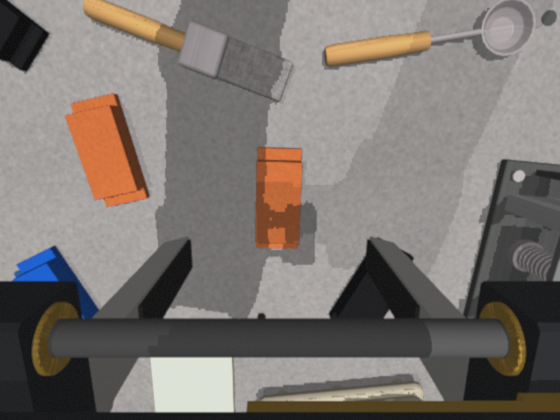

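Run:
```python
from h import *
delta([.516,-.117,.0045],-.033)
```

```text
delta [-14.8  -0.9 195.6] [0.0004 0.0004 0.0155] rows 4.703016006031069 0.12421881655563635
```

Emit:
send_rows([
  [[-15,-1,60,0,0,0.015,1],[-15,-1,100,0,0,0.015,1],[-15,-1,140,0,0,0.015,1],[-15,-1,170,0,0,0.015,1],[-15,-1,185,0,0,0.015,1],[-15,-1,192,0,0,0.015,1],[-15,-1,195,0,0,0.015,1],[-15,-1,195,0,0,0.015,1],[-15,-1,195,0,0,0.015,0.45],[-15,-1,195,0,0,0.015,0.3]],
], force=50)

```text
t: 3.57
position: [0.5168, -0.1187, 0.0064]
ee_rot: [0.017, 1.0, 0.0, 0.001]
contact_force: [-0.3, 0.5, -1.4]
grip_width: 0.084
```

Emit:
send_rows([
  [[0,0,0,0,0,0,0.3],[0,0,0,0,0,0,0.3],[0,0,0,0,0,0,0.3],[0,0,0,0,0,0,0.3],[0,0,0,0,0,0,0.3]],
])

```text
t: 3.98
position: [0.5157, -0.119, 0.005]
ee_rot: [0.017, 1.0, -0.0, 0.0]
contact_force: [-0.2, 0.6, -0.4]
grip_width: 0.0507
```

Run:
```python
from h import *
delta([.5805,.1521,.17],-.112)
```

```text
delta [ -55.4  273.2 -165. ] [-0.      0.0002  0.0771] rows 7.766996567164264 0.6170363530410714
```

Emit:
send_rows([
  [[0,0,0,0,0,0,0.2],[0,0,0,0,0,0,0.2],[0,0,0,0,0,0,0.2],[0,0,0,0,0,0,0.2],[0,0,-5,0,0,0,0.2],[0,0,-20,0,0,0,0.2],[0,0,-50,0,0,0,0.2],[0,0,-80,0,0,0,0.2],[0,0,-80,0,0,0,0.2],[0,0,-80,0,0,0,0.2]],
])

```text
t: 4.82
position: [0.5165, -0.119, 0.0862]
ee_rot: [0.017, 1.0, 0.0, 0.001]
contact_force: [-0.8, 0.4, -2.9]
grip_width: 0.0454
```

Run:
```python
from h import *
s=env.state();print(s["grip_width"],s["position"]);delta([.5805,.1521,.17],-.112)
f,K,T=cam("wrist"); 
for c in cv2.findContours(red(f),0,1)[0]:
    if cv2.contourArea(c)>2000:
        p=c[:,0]; Z=s["position"][2]
        q=np.c_[ray(K,T,p,Z+.011-.004),np.full(len(p),Z+.007)]
        t=R.from_quat(s["ee_rot"]).inv().apply(q-s["position"])*1000; print(p.min(0),p.max(0),t[:,:2].min(0),t[:,:2].max(0),yaw(t[:,:2]/1000))
```

```text
0.045353617182933806 [ 0.51648159 -0.11903155  0.08617492]
delta [-54.8 273.2 -83.6] [0.0002 0.0029 0.0772] rows 6.976617166810391 0.6181480570616879
[229 149] [329 318] [-35.81312793 -25.44829049] [55.20908187 25.1075804 ] (array([ 9.7, -0.2]), array([50.6, 91. ]), np.float32(-0.001))
[ 0 61] [ 97 226] [  16.42971358 -137.6018406 ] [ 94.59115625 -91.02858282] (array([  54.7, -119.8]), array([43.1, 73.6]), np.float32(-0.234))
```

Emit:
send_rows([
  [[0,40,-40,0,0,0.02,0.2],[-15,80,-80,0,0,0.04,0.2],[-30,120,-84,0,0,0.06,0.2],[-45,160,-84,0,0,0.077,0.2],[-50,200,-84,0,0,0.077,0.2],[-55,240,-84,0,0,0.077,0.2],[-55,265,-84,0,0,0.077,0.2],[-55,273,-84,0,0,0.077,0.2],[-55,273,-84,0,0,0.077,0.2],[-55,273,-84,0,0,0.077,0.2]],
])

```text
t: 5.7
position: [0.5792, 0.1527, 0.167]
ee_rot: [0.055, 0.998, -0.001, -0.001]
contact_force: [-1.1, -1.0, -2.7]
grip_width: 0.0452
```

Emit:
send_rows([
  [[0,0,0,0,0,0,0.2],[0,0,0,0,0,0,0.2],[0,0,0,0,0,0,0.2]],
])

```text
t: 5.95
position: [0.58, 0.1506, 0.1686]
ee_rot: [0.057, 0.998, -0.0, -0.0]
contact_force: [0.2, -0.0, -2.1]
grip_width: 0.0455
```

Run:
```python
from h import *
delta([.5805,.1521,.12],-.112)
f,K,T=cam("wrist");g,_,_=cam("side")
o=np.zeros((420,800,3),np.uint8);o[:,:330]=f[:,115:445];o[:,335:800]=cv2.resize(g[110:215,220:336],(465,420),interpolation=2)
cv2.imwrite("pics/m1.png",o)
```

```text
delta [-0.3  1.6 48.6] [-0.0004 -0.0003 -0.0017] rows 1.1670131474864711 0.014023259547836842
```

View pics/m1.png

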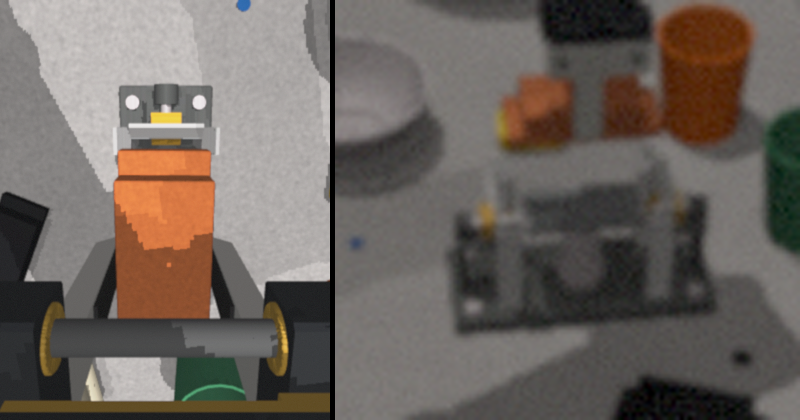

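Emit:
send_rows([
  [[0,1.5,15,0,0,0,0.2],[0,1.5,30,0,0,0,0.2],[0,1.5,42,0,0,0,0.2],[0,1.5,52,0,0,0,0.2],[0,1.5,58,0,0,0,0.2],[0,1.5,64,0,0,0,0.2],[0,1.5,69,0,0,0,0.2],[0,1.5,73,0,0,0,0.2],[0,1.5,75,0,0,0,0.2],[0,1.5,75,0,0,0,0.2]],
])

```text
t: 6.88
position: [0.5802, 0.1535, 0.0936]
ee_rot: [0.056, 0.998, -0.0, -0.0]
contact_force: [-0.1, 0.5, -1.5]
grip_width: 0.0456
```

Run:
```python
from h import *
print(env.state()["torque"])
delta([.5805,.1521,.09],-.112)
```

```text
[ 0.01168807 -0.00887887  0.03631964]
delta [-0.5 -1.3  3.6] [-0.0001 -0.0002  0.0001] rows 0.09337782244152996 0.0023482984624703823
```

Emit:
send_rows([
  [[0,-1,5,0,0,0,0.2],[0,-1,9,0,0,0,0.2],[0,-1,13,0,0,0,0.2],[0,-1,17,0,0,0,0.2],[0,-1,21,0,0,0,0.2],[0,-1,25,0,0,0,0.2],[0,-1,29,0,0,0,0.2],[0,-1,32,0,0,0,0.2],[0,-1,32,0,0,0,0.2],[0,-1,32,0,0,0,0.2]],
], force=58)

```text
t: 7.72
position: [0.5808, 0.1527, 0.062]
ee_rot: [0.056, 0.998, 0.0, 0.001]
contact_force: [2.3, 1.4, 0.8]
grip_width: 0.0453
```

Run:
```python
from h import *
print(env.state()["torque"])
delta([.5805,.1521,.0585],-.112)
f,K,T=cam("wrist");g,_,_=cam("side")
o=np.zeros((420,800,3),np.uint8);o[:,:330]=f[:,115:445];o[:,335:800]=cv2.resize(g[110:215,220:336],(465,420),interpolation=2)
cv2.imwrite("pics/m2.png",o)
```

```text
[ 0.38783992 -0.49029146 -0.00893197]
delta [ 0.2 -0.6  3.5] [0.0005 0.001  0.0001] rows 0.0858413555850138 0.009304748261206986
```

View pics/m2.png

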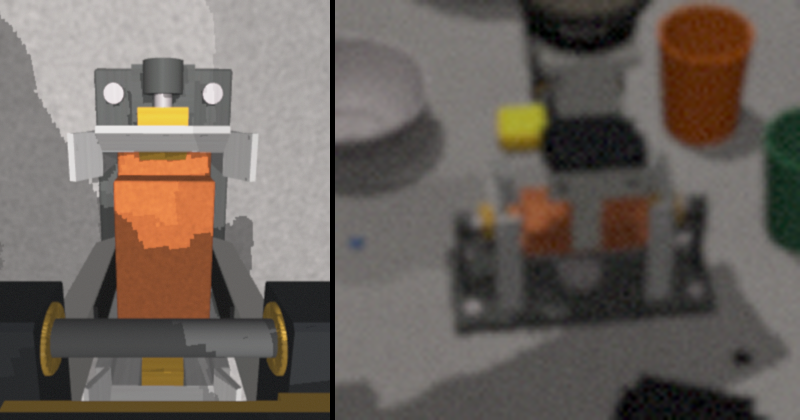

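Emit:
send_rows([
  [[0,0,2,0,0,0,0.2],[0,0,4,0,0,0,0.2],[0,0,4,0,0,0,0.2],[0,0,4,0,0,0,0.2],[0,0,4,0,0,0,0.2]],
])

```text
t: 8.23
position: [0.5808, 0.1527, 0.0582]
ee_rot: [0.056, 0.998, 0.0, 0.001]
contact_force: [1.7, 1.3, 6.0]
grip_width: 0.0453
```

Run:
```python
from h import *
f,K,T=cam("wrist"); s=env.state();print(s["position"],s["contact_force"],s["torque"])
o=cv2.resize(f[50:200,200:360],(640,600),interpolation=2)
cv2.imwrite("pics/m3.png",o)
```

```text
[0.58074032 0.15270698 0.0582017 ] [1.6964202  2.41301127 7.55302874] [ 0.36222296 -0.4591949  -0.02335915]
```

View pics/m3.png

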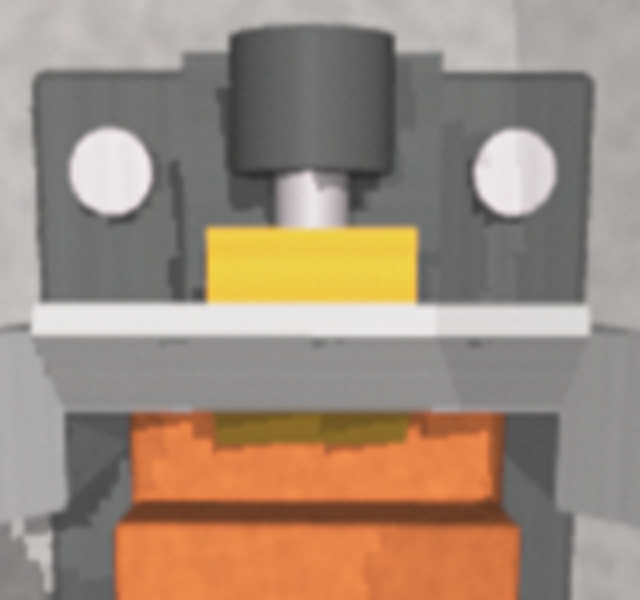

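Emit:
send_rows([
  [[0,0,0,0,0,0,0.6],[0,0,0,0,0,0,0.8],[0,0,0,0,0,0,0.8],[0,0,0,0,0,0,0.8],[0,0,0,0,0,0,0.8],[0,0,0,0,0,0,0.8]],
])

```text
t: 8.78
position: [0.58, 0.1524, 0.0577]
ee_rot: [0.056, 0.998, -0.0, -0.0]
contact_force: [0.5, 0.8, -0.4]
grip_width: 0.0748
```

Emit:
send_rows([
  [[0,0,-5,0,0,0,0.8],[0,0,-20,0,0,0,0.8],[0,0,-45,0,0,0,0.8],[0,0,-80,0,0,0,0.8],[0,0,-120,0,0,0,0.9],[0,0,-160,0,0,0,1],[0,0,-180,0,0,0,1],[0,0,-180,0,0,0,1],[0,0,-180,0,0,0,1],[0,0,-180,0,0,0,1]],
])

```text
t: 9.62
position: [0.5797, 0.1524, 0.2374]
ee_rot: [0.056, 0.998, -0.0, -0.0]
contact_force: [0.1, -0.1, -1.0]
grip_width: 0.094
```

Run:
```python
from h import *
s=env.state();print(s["position"],s["contact_force"],s["grip_width"])
f,K,T=cam("wrist");np.savez("w4",K=K,T=T);cv2.imwrite("pics/w4.png",f)
r=red(f)
for c in cv2.findContours(r,0,1)[0]:
    if cv2.contourArea(c)>1500:
        p=c[:,0]; print(p.min(0),p.max(0),yaw(ray(K,T,p,.085)),yaw(ray(K,T,p,.068)))
f=f[88:290,228:328]
o=cv2.resize(cv2.rotate(f,cv2.ROTATE_90_COUNTERCLOCKWISE),None,fx=3.95,fy=5.5,interpolation=cv2.INTER_CUBIC)
cv2.imwrite("pics/w4c.png",cv2.convertScaleAbs(o,alpha=1.4))
delta([.4485,-.288,.20],.2)
```

```text
[0.57968315 0.15244475 0.23739202] [ 0.10466325 -0.07810442 -1.02956514] 0.09399845072406507
[412 255] [481 318] (array([690. , 319.8]), array([96.3, 34. ]), np.float32(0.669)) (array([699.2, 328. ]), array([101.3,  35.7]), np.float32(0.669))
[255 136] [303 242] (array([577.3, 153. ]), array([ 45.9, 103.4]), np.float32(-0.123)) (array([580.7, 152.6]), array([ 48.2, 108.8]), np.float32(-0.123))
delta [  81.  -452.2   37.4] [-0.0006 -0.0016 -0.3117] rows 11.052217309173779 2.4946613446060133
```

View pics/w4c.png

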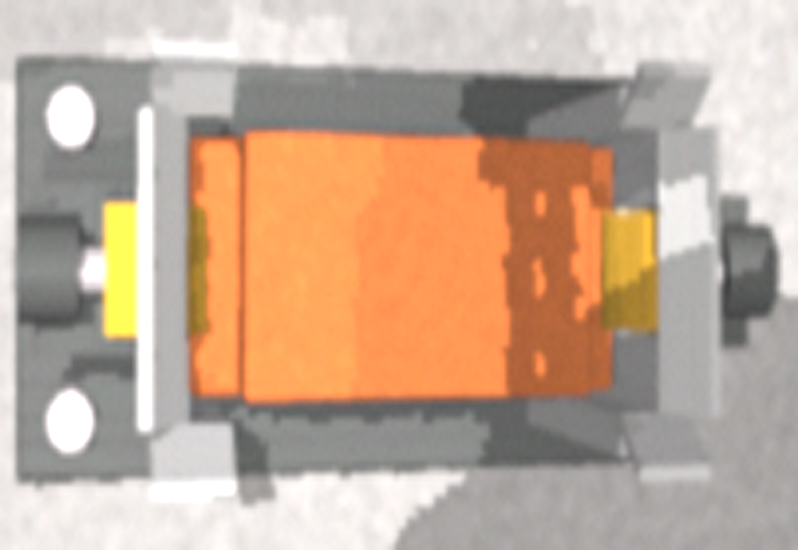

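Emit:
send_rows([
  [[15,-40,0,0,0,-0.05,1],[30,-80,0,0,0,-0.1,1],[45,-120,0,0,0,-0.15,1],[60,-160,0,0,0,-0.2,1],[70,-200,10,0,0,-0.25,1],[80,-240,20,0,0,-0.31,1],[80,-280,30,0,0,-0.31,1],[80,-320,37,0,0,-0.31,1],[80,-360,37,0,0,-0.31,1],[80,-400,37,0,0,-0.31,1]],
])

```text
t: 10.5
position: [0.4545, -0.2371, 0.1996]
ee_rot: [-0.099, 0.995, 0.0, -0.001]
contact_force: [1.4, 0.0, -0.2]
grip_width: 0.094
```

Run:
```python
from h import *
delta([.448,-.288,.20],.2)
```

```text
delta [ 16.4 -48.6  -0.4] [ 0.0008 -0.0021 -0.0015] rows 1.2310410466394208 0.02144259409066819
```

Emit:
send_rows([
  [[16,-48,0,0,0,0,1],[16,-48,0,0,0,0,1],[16,-48,0,0,0,0,1],[16,-48,0,0,0,0,1],[16,-48,0,0,0,0,1]],
])

```text
t: 10.92
position: [0.4497, -0.2845, 0.2002]
ee_rot: [-0.099, 0.995, 0.0, -0.001]
contact_force: [0.3, 0.6, 1.1]
grip_width: 0.0938
```

Run:
```python
from h import *
f=bars(); s=env.state();print(s["position"],s["qvel"][0]);delta([.461,-.290,.005],.2)
```

```text
bar px [248 144] [293 244] z.011 (array([ 461.3, -291.3]), array([108.8,  47.4]), np.float32(0.195)) z.0 (array([ 463.7, -291.1]), array([112. ,  48.8]), np.float32(0.195)) z.028 (array([ 457.7, -291.7]), array([103.7,  45.2]), np.float32(0.195))
[ 0.44999507 -0.28433043  0.20035928] -0.007944595673851659
delta [ -9.8  -7.9 195.3] [ 0.0008 -0.0008 -0.0002] rows 4.694271452039696 0.008839250010164324
```

Emit:
send_rows([
  [[-10,-9,60,0,0,0,1],[-10,-9,100,0,0,0,1],[-10,-9,140,0,0,0,1],[-10,-9,170,0,0,0,1],[-10,-9,185,0,0,0,1],[-10,-9,192,0,0,0,1],[-10,-9,195,0,0,0,1],[-10,-9,195,0,0,0,1],[-10,-9,195,0,0,0,0.2],[-10,-9,195,0,0,0,0.2]],
])

```text
t: 11.8
position: [0.4625, -0.2928, 0.0074]
ee_rot: [-0.099, 0.995, -0.0, 0.001]
contact_force: [-0.4, 0.5, -1.0]
grip_width: 0.0838
```

Emit:
send_rows([
  [[0,0,0,0,0,0,0.2],[0,0,0,0,0,0,0.2],[0,0,0,0,0,0,0.2],[0,0,0,0,0,0,0.2],[0,0,0,0,0,0,0.2],[0,0,0,0,0,0,0.2],[0,0,0,0,0,0,0.2],[0,0,0,0,0,0,0.2]],
])

```text
t: 12.47
position: [0.4614, -0.2925, 0.0059]
ee_rot: [-0.099, 0.995, 0.0, -0.0]
contact_force: [-0.7, 2.5, 4.5]
grip_width: 0.0457
```

Emit:
send_rows([
  [[0,0,0,0,0,0,0.2],[0,0,-5,0,0,0,0.2],[0,0,-20,0,0,0,0.2],[0,0,-50,0,0,0,0.2],[0,0,-90,0,0,0,0.2],[0,0,-130,0,0,0,0.2],[0,0,-160,0,0,0,0.2],[0,0,-165,0,0,0,0.2],[0,0,-165,0,0,0,0.2],[0,0,-165,0,0,0,0.2]],
])

```text
t: 13.3
position: [0.4612, -0.2923, 0.1704]
ee_rot: [-0.099, 0.995, 0.0, -0.0]
contact_force: [-1.0, 0.3, -3.5]
grip_width: 0.0457
```

Run:
```python
from h import *
s=env.state();print(s["grip_width"],s["position"]);delta([.5805,.1521,.17],-.112)
f,K,T=cam("wrist"); 
for c in cv2.findContours(red(f),0,1)[0]:
    if cv2.contourArea(c)>2000:
        p=c[:,0]; Z=s["position"][2]
        q=np.c_[ray(K,T,p,Z+.007),np.full(len(p),Z+.007)]
        t=R.from_quat(s["ee_rot"]).inv().apply(q-s["position"])*1000; print(p.min(0),p.max(0),t[:,:2].min(0),t[:,:2].max(0),yaw(t[:,:2]/1000))
```

```text
0.04569972986001145 [ 0.46121719 -0.29226843  0.17035235]
delta [-204.6  412.1    0.5] [ 3.000e-04 -0.000e+00  3.105e-01] rows 11.033568007826753 2.484559516997645
[229 151] [328 318] [-35.65532802 -25.59899729] [54.36144918 24.67760762] (array([ 9.4, -0.5]), array([50.3, 90. ]), np.float32(-0.001))
```

Emit:
send_rows([
  [[-20,36,0,0,0,0.05,0.2],[-40,73,0,0,0,0.1,0.2],[-60,110,0,0,0,0.15,0.2],[-80,147,0,0,0,0.2,0.2],[-98,184,0,0,0,0.25,0.2],[-116,221,0,0,0,0.3,0.2],[-134,258,0,0,0,0.31,0.2],[-152,295,0,0,0,0.31,0.2],[-170,332,0,0,0,0.31,0.2],[-188,369,0,0,0,0.31,0.2]],
])

```text
t: 14.18
position: [0.5723, 0.108, 0.1689]
ee_rot: [0.056, 0.998, -0.001, -0.001]
contact_force: [1.0, 0.2, -2.0]
grip_width: 0.0456
```

Run:
```python
from h import *
delta([.5805,.1523,.168],-.112)
```

```text
delta [-3.2 44.9  0.9] [-0.0015 -0.0025  0.0001] rows 1.0806146218133845 0.02319444087230129
```

Emit:
send_rows([
  [[-2,30,0,0,0,0,0.2],[-3,45,0,0,0,0,0.2],[-3,45,0,0,0,0,0.2],[-3,45,0,0,0,0,0.2],[-3,45,0,0,0,0,0.2],[-3,45,0,0,0,0,0.2]],
])

```text
t: 14.68
position: [0.5808, 0.1487, 0.1704]
ee_rot: [0.057, 0.998, -0.0, -0.0]
contact_force: [-0.6, -0.1, -1.5]
grip_width: 0.0457
```

Run:
```python
from h import *
delta([.5803,.1523,.09],-.112)
```

```text
delta [ 0.9  3.6 80.4] [-0.0008 -0.0007 -0.002 ] rows 1.9300571158194553 0.018531602308918094
```

Emit:
send_rows([
  [[1,3,10,0,0,0,0.2],[1,3,25,0,0,0,0.2],[1,3,40,0,0,0,0.2],[1,3,50,0,0,0,0.2],[1,3,57,0,0,0,0.2],[1,3,63,0,0,0,0.2],[1,3,69,0,0,0,0.2],[1,3,73,0,0,0,0.2],[1,3,76,0,0,0,0.2],[1,3,76,0,0,0,0.2]],
])

```text
t: 15.52
position: [0.5803, 0.1536, 0.0945]
ee_rot: [0.056, 0.998, -0.0, -0.0]
contact_force: [-0.3, 0.1, -1.9]
grip_width: 0.0456
```

Run:
```python
from h import *
s=env.state();print(s["torque"],s["contact_force"])
delta([.5803,.1525,.059],-.112)
```

```text
[-0.01378302 -0.01236615 -0.00910029] [-0.33488987  0.13979767 -1.91481404]
delta [-0.1 -1.1 35.5] [-0.0002 -0.0003  0.0002] rows 0.851921424114398 0.003176465559198829
```

Emit:
send_rows([
  [[0,-1,5,0,0,0,0.2],[0,-1,9,0,0,0,0.2],[0,-1,13,0,0,0,0.2],[0,-1,17,0,0,0,0.2],[0,-1,21,0,0,0,0.2],[0,-1,25,0,0,0,0.2],[0,-1,29,0,0,0,0.2],[0,-1,33,0,0,0,0.2],[0,-1,36,0,0,0,0.2],[0,-1,36,0,0,0,0.2]],
])

```text
t: 16.35
position: [0.581, 0.1529, 0.0588]
ee_rot: [0.056, 0.998, 0.0, 0.001]
contact_force: [0.4, 1.8, 8.0]
grip_width: 0.0455
```

Emit:
send_rows([
  [[0,0,0,0,0,0,0.2],[0,0,0,0,0,0,0.2],[0,0,0,0,0,0,0.2]],
])

```text
t: 16.6
position: [0.581, 0.1529, 0.0593]
ee_rot: [0.056, 0.998, 0.0, 0.001]
contact_force: [0.0, 1.0, 7.2]
grip_width: 0.0454
```

Run:
```python
from h import *
f,K,T=cam("wrist"); s=env.state();print(s["position"],s["contact_force"],s["torque"])
r=red(f)
for c in cv2.findContours(r,0,1)[0]:
    if cv2.contourArea(c)>2000: print(c[:,0].min(0),c[:,0].max(0))
o=cv2.resize(f[50:200,200:360],(640,600),interpolation=2)
cv2.imwrite("pics/m5.png",o)
```

```text
[0.58098049 0.15293804 0.05932738] [0.19905071 0.21595911 6.98171998] [ 0.22160001  0.08019958 -0.05405797]
[228 152] [328 318]
```

View pics/m5.png

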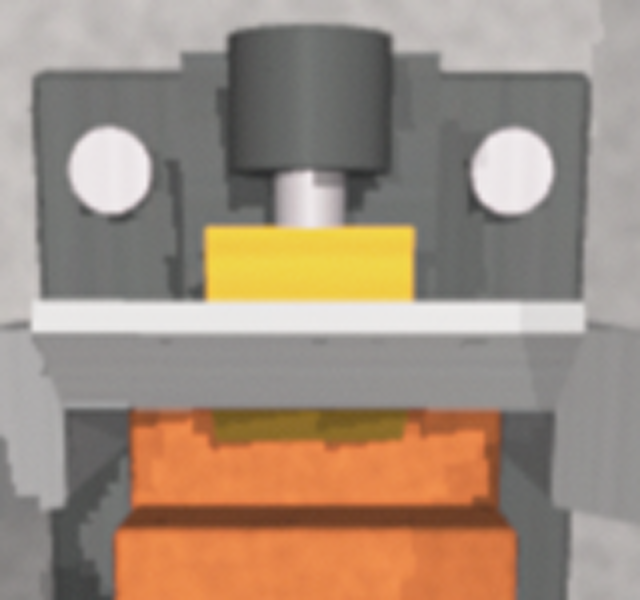

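Emit:
send_rows([
  [[0,0,1.5,0,0,0,0.2],[0,0,1.5,0,0,0,0.2],[0,0,1.5,0,0,0,0.2],[0,0,1.5,0,0,0,0.6],[0,0,1.5,0,0,0,0.8],[0,0,1.5,0,0,0,0.8],[0,0,1.5,0,0,0,0.8],[0,0,1.5,0,0,0,0.8],[0,0,1.5,0,0,0,0.8]],
])

```text
t: 17.4
position: [0.5802, 0.1526, 0.0572]
ee_rot: [0.056, 0.998, -0.0, -0.0]
contact_force: [1.3, 0.1, -0.5]
grip_width: 0.075
```

Emit:
send_rows([
  [[0,0,-5,0,0,0,0.8],[0,0,-20,0,0,0,0.8],[0,0,-45,0,0,0,0.8],[0,0,-80,0,0,0,0.8],[0,0,-120,0,0,0,0.9],[0,0,-160,0,0,0,1],[0,0,-180,0,0,0,1],[0,0,-180,0,0,0,1],[0,0,-180,0,0,0,1],[0,0,-180,0,0,0,1]],
])

```text
t: 18.23
position: [0.5799, 0.1527, 0.2369]
ee_rot: [0.056, 0.998, -0.0, -0.0]
contact_force: [0.5, 0.3, -0.4]
grip_width: 0.0942
```

Run:
```python
from h import *
s=env.state();print(s["position"],s["contact_force"],s["grip_width"])
f,K,T=cam("wrist");g,_,_=cam("side")
for c in cv2.findContours(red(f),0,1)[0]:
    if cv2.contourArea(c)>1500:
        p=c[:,0]; print(p.min(0),p.max(0),yaw(ray(K,T,p,.085)),yaw(ray(K,T,p,.068)))
f=f[88:290,228:328]
o=np.zeros((600,800,3),np.uint8)
o[:,:330]=cv2.resize(f,(330,600),interpolation=2);o[:420,335:800]=cv2.resize(g[110:215,220:336],(465,420),interpolation=2)
cv2.imwrite("pics/w6.png",cv2.convertScaleAbs(o,alpha=1.4))
```

```text
[0.57987873 0.15266037 0.23692829] [ 0.465461    0.32935418 -0.44103691] 0.09424809089970927
[412 255] [480 318] (array([690. , 319.8]), array([96.2, 33.9]), np.float32(0.669)) (array([699.2, 328. ]), array([101.2,  35.6]), np.float32(0.669))
[254 136] [303 243] (array([578. , 153.1]), array([ 46.4, 103.9]), np.float32(-0.109)) (array([581.4, 152.8]), array([ 48.8, 109.3]), np.float32(-0.109))
```

View pics/w6.png

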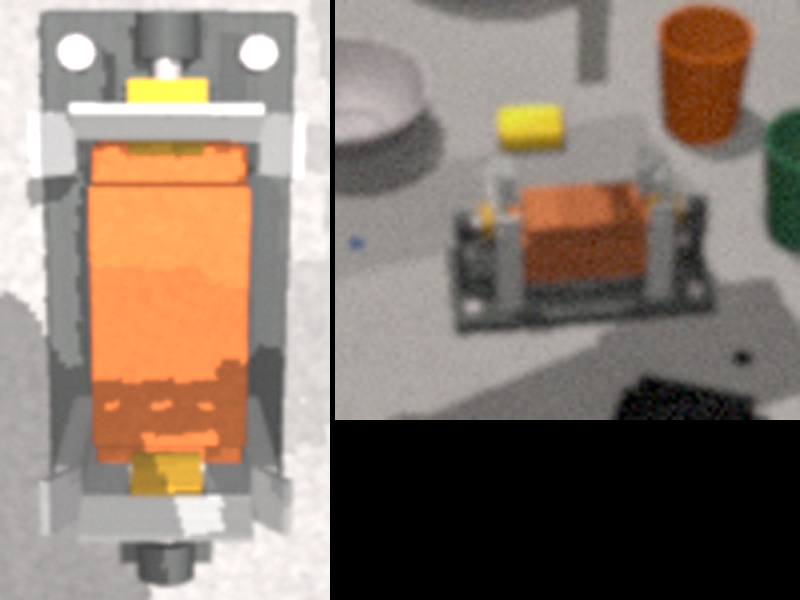

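The last picture shows both brass lips over the ledges of the top bar. In the side view the two bars form a level stack, and the arm is clear of everything.

Run:
```python
from cell import env
print(env.hand_in())
```

```text
the job is handed in; nothing more can be done
None
```

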